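# Fit the square flange onto the hub's four studs

## Task

Pick up the loose square flange by its round boss, slip it over the hub's centre pilot and turn it until its four holes match the hub's four studs, then slide it down until it sits fully home, flat on the hub face, and let go. The hub may stand turned by up to about 30 degrees either way, so feel for the studs with light pressure; never push the flange onto the hub harder than about 60 N, and leave the other things on the bench where they are.

Things in the scene. Friction and masses are not known exactly. Their poses are not given: they have to be found in the camera images.
- flange_mid (a point): Loose flange of pale metal, about 0.45 kg, 50 mm high, lying boss up: a square plate 90x90x10 mm with a round tubular boss on its centre (44 mm outside diameter, 10 to 50 mm above the underside, bore 28 mm; grasp across the boss, with the fingertips above the plate). This point is on the boss axis, 25 mm above the underside; z up, x and y parallel to the plate's sides.
- flange_under (a point): Centre of the flange's underside; axes as flange_mid's. The plate has a through bore of 26 mm here and four through holes of 11 mm diameter at x, y = +-30 mm (any quarter turn is equivalent). The holes pass over the studs only within about 2 degrees of a match.
- stand: Hub stand fixed to the bench: grey foot plate 150x150x12 mm with a cap screw at each corner, and on it a round dark steel hub, 110 mm diameter, with its face 42 mm above the bench. Origin: centre of the foot's underside, on the hub's axis; z up, x and y parallel to the foot's sides. A wall shelf overhangs the back of the bench, from about x = 0.62 m on, 0.5 m up: keep the wrist clear of it.
- hub_face (a point): Hub face centre, 42 mm above the stand's origin, axes as the stand's. Up from the face: pilot 24 mm diameter, 28 mm high (top 5 mm tapered to 16); four studs 8 mm diameter, 20 mm high (tip bevelled 0.6 mm) in a square, +-30 mm in the hub's own axes, which are turned from the foot's by an unreported angle up to 0.5 rad either way. The hub is very stiff to turn (3 N m).
- gear_small: Bystander: steel pinion, 56 mm diameter, 28 mm high; origin at the centre of its underside.
- feeler: Bystander: flat steel feeler gauge set lying on the bench, 22x99x10 mm; origin at the centre of its underside.
- u_joint: Bystander, fixed: universal joint lying on the bench, 70x165x52 mm; origin at the centre of its underside.
- pliers: Bystander: pliers lying flat, 58x179x14 mm; origin at the centre of their underside.

How it is judged:
On the way:
1. the flange is upright with its bore on the pilot (horizontal distance between flange_under and hub_face below 0.003 m and z of flange_under in the frame of hub_face below 0.028 m and angle between flange_under's own z axis and vertical below 0.1 rad), for 0.05 s.
At the end, for the whole second after the job is handed in: The flange sits over pilot and all four studs, its underside within 2 mm of the hub face, centred within 3 mm and level within 2 degrees, released and at rest (horizontal distance between flange_under and hub_face below 0.003 m and z of flange_under in the frame of hub_face below 0.002 m and angle between flange_under's own z axis and vertical below 0.035 rad and linear speed of flange below 0.01 m/s); the robot touches nothing.
It fails at once if the flange is pushed onto the hub or stand with more than 60 N (contact force between flange and stand above 60 N).
It fails at once if a bystander is moved more than 20 mm (distance of any of gear_small, feeler, pliers from where it was at the start of the episode above 0.02 m).
It also fails if it takes over 70 s, if anything falls off the work surface, if the arm or the gripper's body presses on something with over 40 N, if the wrist force passes 120 N, or if a joint passes its speed limit or range.

## Robot

A 6-joint arm with a two-finger parallel gripper is mounted at the origin on a cart in front of the work surface, level with it; the furniture and walls round the work are solid. World frame = base frame: x ahead of the robot, y to its left, z up, the work surface at z = 0. Lengths are in m, angles in rad, forces in N, time in s.
With the tool pointing down it reaches from about 0.25 to 0.725 m from the base axis. Payload 4 kg.
Tool frame: the origin (TCP) lies midway between the tips of the shut fingers; the grasp point (between the pads) lies 19 mm behind it; y points along the fingers, x is the direction in which the jaws open and shut, and the axes are right-handed (so a half turn about y gives the same grasp; the last joint's range is limited). The gripper opens to 85 mm and grips with 20 to 120 N. Pads are 22 mm wide; open, the fingers measure 114 mm over their backs; the gripper's body (76 mm by 85 mm) begins 54 mm behind the grasp point. The pads swing forward as they close: fully open they stand 13 mm farther back than shut.
Start: joints at [-1.298, 0.241, 0.005, 1.335, 0, 1.571], TCP at [0.135, -0.482, 0.231] pointing down, gripper open.
Joint ranges: [-2.72, 2.72], [-1.05, 1.87], [-1.09, 1.28], [-1.99, 2.15], [-1.42, 1.44], [-3.14, 3.14]. Speed limits (rad/s): [2.79, 2.79, 3.14, 3.14, 3.14, 3.14].

## Interface

Orientations are given as a unit quaternion [x, y, z, w].
In Python, from workcell import bot gives the robot as it stands. The module is installed in compiled form; this text tells all that it offers.
- The arm moves only by the shell command python3 -m inch 'ROWS'. ROWS is text: rows parted by semicolons, each of 7 numbers parted by spaces: the turn, a rotation vector about the tool's x, y, z in degrees, then the shift along the tool's x, y, z in mm, then the closure, from 0 (fully open) to 1 (shut). In form: ax ay az dx dy dz fingers; .... A call has 1 to 12 rows; each row shifts and turns the commanded pose from where the row before left it, along the tool's axes as they then stand; what a row does not reach is not made up. A row lasts 1/8 s, in which the tool goes at most 62.5 mm and 10.7 degrees, less where a joint would pass 70% of its speed; a pose out of reach is approached as far as the arm can. A call with a gripper value outside its range is refused whole. The fingers move at their own pace and stop on an object; the grip force is fixed at half the most. Time passes only in rows, so rows that do not move let the fingers close. It gives the time, the measured TCP pose, the force and the opening at its end, in the units of the state.
- bot.get_obs(): the state, without advancing time (a new reading comes with each control period).
- bot.camera(name): name is "scene" or "top" or "wrist"; returns a dict with "color" (420x560x3 uint8, blue, green, red), "fx", "fy", "cx", "cy" (pixels), "k1" (the pictures are not rectified: a ray, as slopes to the right and down, at radius r is drawn at 1 + k1 r^2 times it, then the intrinsics apply), "extrinsics" (4x4, takes a point from world to camera coordinates). Camera axes: x right, y up, looking along -z (the intrinsics and any distortion apply to the point x, -y, -z); pixel columns grow to the right and rows downward; lengths in m; the calibration is good to about 2 mm. A picture is of the moment at which its call begins. There is no depth.
- bot.job_done(): hands the job in, once; it reports no verdict.
Trained networks look in the newest picture that a camera, given by its name, has taken for a name from the list of things; names that differ only in an ending like _2 or _b are one class to them, and where a whole thing is asked for, a point or a joint stands for the part that bears it (a point fixed in the world has none). Each returns a list of dicts, best first, with "conf" (0 to 1); they miss things now and then, are a little off and sometimes report something else, mostly with a low value. They report only what shows in the picture. A call takes as long as a camera call.
- bot.look_for(name, camera): "extent" ([left, top, right, bottom] in pixels, round what is visible of it).
- bot.cut_out(name, camera): "region" (420x560 bool, what is visible of it) and "extent" ([left, top, right, bottom] in pixels, round what is visible of it).
- bot.spot_point(name, camera): "point" ([column, row] in pixels: a listed point, or the origin of a listed thing).
The state is a dict: "clock": time; "joint_pos": joint angles; "joint_vel": joint speeds; "tau": joint torques, N m; "eef_pos": TCP position; "tool_rot": TCP orientation; "ft_force": force on the tool from outside, world axes, zero at the start; "ft_torque": the same for the moment, N m; "grip_width": finger opening in m.
Only numpy, scipy, OpenCV 4.12 (cv2) and the standard library are available. Lean on these libraries where they do the work, as an engineer would, in place of code of your own. Each camera call takes 0.05 s, during which the arm holds its last target.

## Working session

There is one attempt and no reset: what is moved stays moved. The work goes in short steps, Python scripts to look and compute and a shell command to move; the robot and the scene stay as the last step left them, time stands still between calls to the robot, and variables do not carry over. Pictures are saved under pics/ and viewed, and the job is handed in when it is done.

```bash
mkdir -p pics
cat > h.py <<'E'
import numpy as np, cv2
from workcell import bot
from scipy.spatial.transform import Rotation as R
def px2w(c,u,v,z):
    K=np.array([[c['fx'],0,c['cx']],[0,c['fy'],c['cy']],[0,0,1.]])
    p=cv2.undistortPoints(np.array([[[u,v]]],float),K,np.array([c['k1'],0,0,0.]))[0,0]
    E=np.array(c['extrinsics']);Rm=E[:3,:3];t=E[:3,3]
    d=Rm.T@np.array([p[0],-p[1],-1.]);o=-Rm.T@t
    return o+d*(z-o[2])/d[2]
def w2px(c,P):
    E=np.array(c['extrinsics']);q=E[:3,:3]@np.array(P)+E[:3,3]
    x,y=q[0]/-q[2],-q[1]/-q[2];s=1+c['k1']*(x*x+y*y)
    return np.array([c['fx']*x*s+c['cx'],c['fy']*y*s+c['cy']])
E
python3 - <<'E'
from h import *
o=bot.get_obs()
for k,v in o.items(): print(k,np.round(v,3))
for n in ['scene','top','wrist']:
    c=bot.camera(n); cv2.imwrite(f'pics/{n}0.png',c['color'])
    E=np.array(c['extrinsics']);print(n,c['fx'],c['k1'],np.round(-E[:3,:3].T@E[:3,3],3))
    for nm,z in [('flange_mid',.025),('flange_under',0),('stand',0),('hub_face',.042),('gear_small',0),('feeler',0),('u_joint',0),('pliers',0)]:
        for r in bot.spot_point(nm,n)[:2]:
            print(n,nm,round(r['conf'],2),np.round(r['point'],1),np.round(px2w(c,*r['point'],z),4))
E
```

```text
clock 0.0
joint_pos [-1.298  0.241  0.004  1.335 -0.     1.571]
joint_vel [ 0.     0.001  0.    -0.001 -0.001  0.001]
tau [-2.0000e-03 -3.7232e+01  2.5241e+01  1.7000e-02 -0.0000e+00 -0.0000e+00]
eef_pos [ 0.135 -0.481  0.23 ]
tool_rot [-0.563  0.428 -0.427  0.564]
ft_force [-0.145 -0.043 -0.236]
ft_torque [ 0.023  0.068 -0.016]
grip_width 0.086
scene 402.9931748665591 -0.09997511376267831 [0.107 0.553 0.867]
scene flange_mid 0.88 [313.6 186.6] [ 0.4953 -0.1517  0.025 ]
scene flange_under 0.58 [311.4 190.3] [ 0.5038 -0.1562  0.    ]
scene stand 0.73 [242.8 285. ] [0.462  0.2071 0.    ]
scene hub_face 0.94 [244.3 272.1] [0.4643 0.1949 0.042 ]
scene gear_small 0.49 [261.4 210.7] [ 0.5723 -0.0061  0.    ]
scene feeler 0.45 [295.2 234.6] [0.4485 0.0047 0.    ]
scene u_joint 0.7 [199.3 342.7] [0.4452 0.3789 0.    ]
scene pliers 0.76 [369.1 153.8] [ 0.4445 -0.4026  0.    ]
top 506.2941681899715 -0.02027538425134582 [ 0.377 -0.013  1.497]
top flange_mid 0.88 [320.  221.7] [ 0.5118 -0.1527  0.025 ]
top flange_mid 0.69 [269.7 199.4] [ 0.5746 -0.0045  0.025 ]
top flange_under 0.8 [323.8 226.2] [ 0.5009 -0.1665  0.    ]
top stand 0.89 [198.4 236.2] [0.4643 0.2043 0.    ]
top hub_face 0.68 [196.7 235.1] [0.4649 0.2032 0.042 ]
top hub_face 0.6 [199.3 236.3] [0.4616 0.1956 0.042 ]
top gear_small 0.78 [273.  198.8] [ 0.58   -0.0142  0.    ]
top feeler 0.73 [322.8 224. ] [ 0.5074 -0.1635  0.    ]
top feeler 0.63 [264.5 246.2] [0.4383 0.0083 0.    ]
top u_joint 0.6 [138.7 240.3] [0.4488 0.3801 0.    ]
top pliers 0.92 [406.3 252.8] [ 0.4264 -0.4119  0.    ]
wrist 334.7229780641964 -0.07060728614949847 [ 0.211 -0.459  0.373]
```

View pics/top0.png

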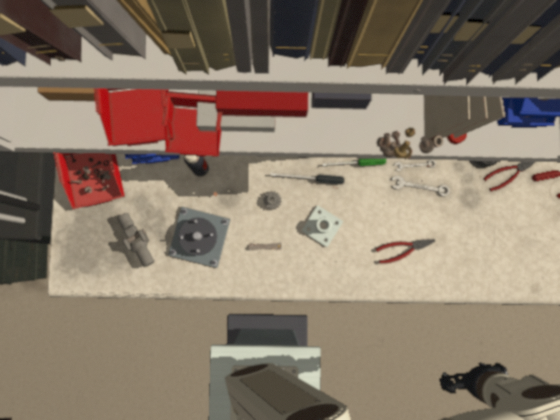

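View pics/scene0.png

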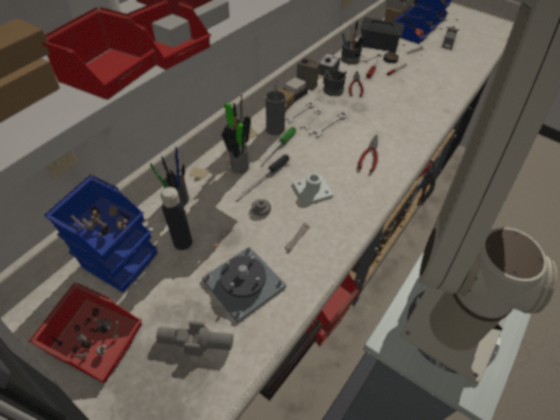

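View pics/wrist0.png

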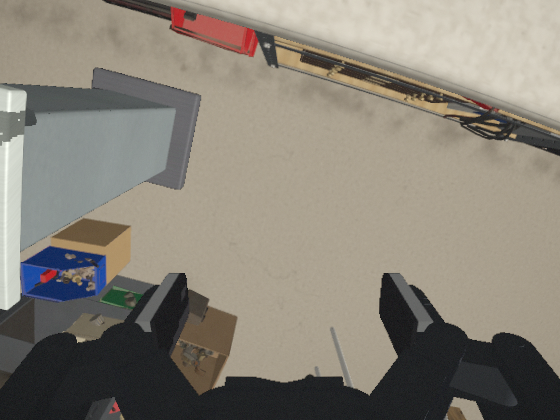

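Run:
```python
from h import *
im=cv2.imread('pics/top0.png')
a=cv2.resize(im[185:275,275:365],None,fx=6,fy=6,interpolation=cv2.INTER_CUBIC)
b=cv2.resize(im[190:280,155:245],None,fx=6,fy=6,interpolation=cv2.INTER_CUBIC)
cv2.imwrite('pics/crop0.png',cv2.resize(np.hstack([a,b]),(800,400)))
```

```text
(no output)
```

View pics/crop0.png

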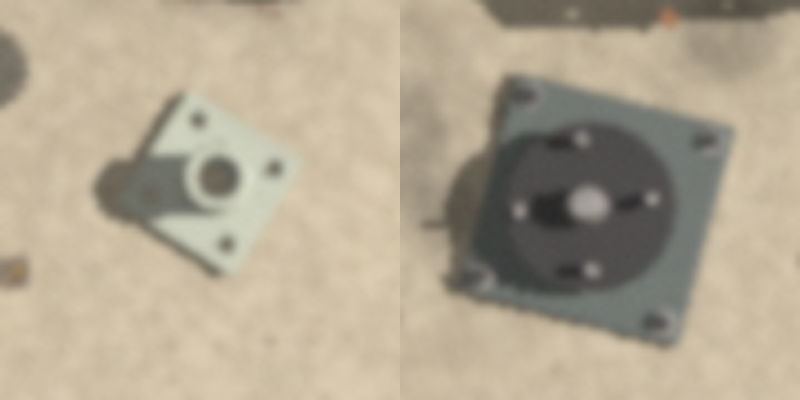

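The top crop shows the flange, with holes at crop pixels (198,119), (274,167), (227,244) and the boss bore at (217,177). It also shows the hub, with stud tips at (583,139), (653,199), (520,210), (593,270) and the pilot at (589,204).

Run:
```python
from h import *
c=bot.camera('top')
f=400/90
P=lambda u,v,ox,oy,z: px2w(c,u/f+ox,v/f+oy,z)
H=[P(u,v,275,185,.010) for u,v in [(198,119),(274,167),(227,244)]]
print('holes',np.round(H,4),'centre',(H[0]+H[2])/2)
print('boss',P(217,177,275,185,.05))
d=H[0]-H[2];print('diag ang',np.degrees(np.arctan2(d[1],d[0])))
S=[P(u-400,v,155,190,.062) for u,v in [(583,139),(653,199),(593,270),(520,210)]]
print('studs',np.round(S,4),np.mean(S,0),'pilot',P(189,204,155,190,.07))
for i in (0,1):
  d=S[i]-S[i+2];print(np.degrees(np.arctan2(d[1],d[0])),np.linalg.norm(d))
o=bot.get_obs();print(R.from_quat(o['tool_rot']).as_matrix().round(3))
E=np.array(c['extrinsics'])
c=bot.camera('wrist');E=np.array(c['extrinsics']);T=np.eye(4);T[:3,:3]=R.from_quat(o['tool_rot']).as_matrix();T[:3,3]=o['eef_pos']
print('tool->cam',np.round(E@T,4))
```

```text
holes [[ 0.5426 -0.1525  0.01  ]
 [ 0.5115 -0.2034  0.01  ]
 [ 0.4597 -0.1725  0.01  ]] centre [ 0.50116423 -0.16252605  0.01      ]
boss [ 0.5006874  -0.16140287  0.05      ]
diag ang 13.565589528776945
studs [[0.503  0.203  0.062 ]
 [0.4654 0.1571 0.062 ]
 [0.4195 0.1938 0.062 ]
 [0.4568 0.2416 0.062 ]] [0.46117503 0.19888355 0.062     ] pilot [0.46098504 0.19660223 0.07      ]
6.258123070217782 0.08398169705375853
-84.1845112461501 0.08496069761704907
[[ 0.269  0.     0.963]
 [-0.963 -0.     0.269]
 [ 0.    -1.     0.   ]]
tool->cam [[ 1.000e+00 -3.000e-04 -1.300e-03  8.000e-04]
 [ 1.300e-03  3.062e-01  9.520e-01 -3.260e-02]
 [ 1.000e-04 -9.520e-01  3.062e-01 -1.592e-01]
 [ 0.000e+00  0.000e+00  0.000e+00  1.000e+00]]
```

```bash
python3 -m inch '0 -8.6 0 0 0 0 0;0 -8.6 0 0 0 0 0;0 -8.6 0 0 0 0 0;0 -8.6 0 0 0 0 0;0 -8.6 0 0 0 0 0'; python3 -m inch '0 0 0 18 0 58 0;0 0 0 18 0 58 0;0 0 0 18 0 58 0;0 0 0 18 0 58 0;0 0 0 18 0 58 0;0 0 0 18 0 58 0;0 0 0 18 0 58 0;0 0 0 18 0 58 0;0 0 0 0 0 0 0;0 0 0 0 0 0 0'
python3 - <<'E'
from h import *
o=bot.get_obs();print(o['eef_pos'],o['joint_pos'].__repr__(),R.from_quat(o['tool_rot']).as_matrix().round(3))
c=bot.camera('wrist');cv2.imwrite('pics/w1.png',c['color'])
for n,z in (('flange_mid',.025),('flange_under',0)):
  for r in bot.spot_point(n,'wrist'):print(n,r['conf'],r['point'],px2w(c,*r['point'],z))
E
```

```text
clock: 2.08
eef_pos: [0.1347, -0.4815, 0.2313]
tool_rot: [0.681, -0.189, 0.189, -0.681]
ft_force: [-0.1, 0.5, 0.1]
grip_width: 0.0855
clock: 3.32
eef_pos: [0.4989, -0.1601, 0.231]
tool_rot: [0.681, -0.191, 0.19, -0.681]
ft_force: [-0.6, 0.8, 0.3]
grip_width: 0.0855
[ 0.49890621 -0.16008814  0.23096588] array([-3.10257307e-01,  2.89222355e-01,  6.91239915e-02,  1.35177353e+00,
       -4.17917924e-04,  1.80714488e+00]) [[ 0.854 -0.001  0.52 ]
 [-0.52  -0.     0.854]
 [-0.001 -1.    -0.001]]
flange_mid 0.76 [289.3, 179.8] [ 0.50607215 -0.16004467  0.025     ]
flange_under 0.91 [288.1, 175.7] [ 0.50484745 -0.16018104  0.        ]
```

View pics/w1.png

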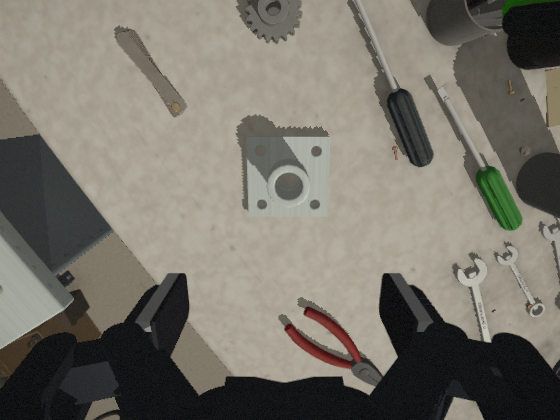

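The flange plate spans about cols 247–329 and rows 137–217, nearly square with the jaws. The holes are near (316,152), (262,204) and (314,204). I'll measure these more precisely.

Run:
```python
from h import *
c=bot.camera('wrist');im=c['color'];g=cv2.cvtColor(im,cv2.COLOR_BGR2GRAY).astype(float)
cs=[]
for (u,v,r) in [(316,152,8),(262,204,8),(314,204,8),(288,183,13)]:
    p=g[v-r:v+r+1,u-r:u+r+1]; w=np.clip(np.percentile(p,60)-20-p,0,None)
    yy,xx=np.mgrid[-r:r+1,-r:r+1]; cs.append((u+(w*xx).sum()/w.sum(),v+(w*yy).sum()/w.sum()))
print(np.round(cs,2))
W=[px2w(c,*q,.010) for q in cs[:3]];print(np.round(W,4))
print('centre',(W[0]+W[1])/2,'boss bore',px2w(c,*cs[3],.05))
for a,b in((2,1),(0,2)):
    d=W[a]-W[b];print(np.linalg.norm(d),np.degrees(np.arctan2(d[1],d[0])))
cv2.imwrite('pics/w1c.png',cv2.resize(im[125:230,235:340],None,fx=5,fy=5,interpolation=cv2.INTER_CUBIC))
```

```text
[[315.62 149.57]
 [261.42 202.96]
 [314.23 202.85]
 [   nan    nan]]
[[ 0.5456 -0.1507  0.01  ]
 [ 0.4634 -0.1706  0.01  ]
 [ 0.5143 -0.2017  0.01  ]]
centre [ 0.50448841 -0.16066754  0.01      ] boss bore [nan nan nan]
0.059677104189587486 -31.425296351713865
0.059829994490459844 58.52755771350421<stdin>:6: RuntimeWarning: invalid value encountered in scalar divide
```

View pics/w1c.png

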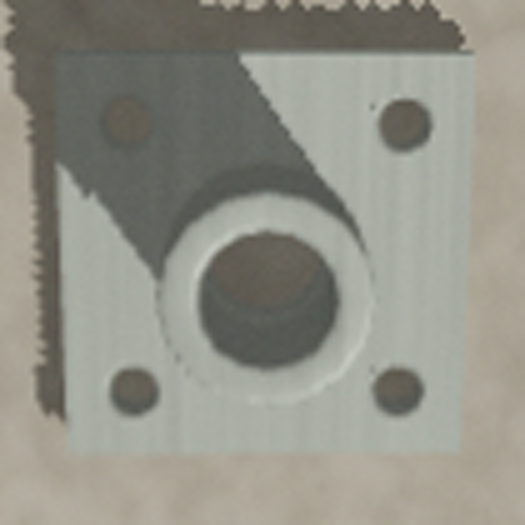

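```bash
python3 - <<'E'
from h import *
c=bot.camera('wrist');print(px2w(c,288,184.2,.05))
E
python3 -m inch '0 0 0 5 0 2.5 0;0 0 0 0 40 0 0;0 0 0 0 40 0 0;0 0 0 0 40 0 0;0 0 0 0 0 0 0;0 0 0 0 0 0 0'
python3 - <<'E'
from h import *
c=bot.camera('wrist');cv2.imwrite('pics/w2.png',c['color'])
E
```

```text
[ 0.50478616 -0.15971493  0.05      ]
clock: 4.32
eef_pos: [0.5058, -0.1613, 0.1127]
tool_rot: [0.681, -0.191, 0.192, -0.681]
ft_force: [0.8, 0.5, 0.7]
grip_width: 0.0855
```

View pics/w2.png

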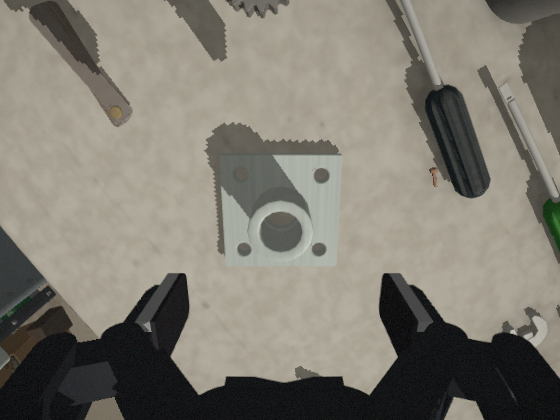

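The boss rim centre is at about (281,231), and the jaws are centred around column 284, so the alignment is good. I'm descending now.

```bash
python3 - <<'E'
from h import *
c=bot.camera('wrist');o=bot.get_obs();M=R.from_quat(o['tool_rot']).as_matrix()
for z,p in((.05,(281,231)),(.01,((321.5+244)/2,(176+249.5)/2))):
  q=px2w(c,*p,z);print(q,'tool mm',1000*M.T@(q-o['eef_pos']))
E
python3 -m inch '0 0 0 0 40 0 0;0 0 0 0 40 0 0;0 0 0 0 18 0 0;0 0 0 0 0 0 0;0 0 0 0 0 0 0;0 0 0 0 0 0 0'
```

```text
[ 0.50578971 -0.15994697  0.05      ] tool mm [-1.58837213 63.49768656  0.83112446]
[ 0.50660488 -0.16087606  0.01      ] tool mm [ -0.56982268 103.50171983   0.42176187]
clock: 5.18
eef_pos: [0.5063, -0.1612, 0.015]
tool_rot: [0.681, -0.19, 0.192, -0.681]
ft_force: [0.5, -0.0, 0.2]
grip_width: 0.0854
```

```bash
python3 -m inch '0 0 0 -1 0 0.5 1;0 0 0 0 0 0 1;0 0 0 0 0 0 1;0 0 0 0 0 0 1;0 0 0 0 0 0 1;0 0 0 0 0 0 1;0 0 0 0 0 0 1;0 0 0 0 0 0 1'
python3 - <<'E'
from h import *
c=bot.camera('wrist');cv2.imwrite('pics/w3.png',c['color'])
E
```

```text
clock: 6.18
eef_pos: [0.5044, -0.1598, 0.0138]
tool_rot: [-0.681, 0.191, -0.191, 0.681]
ft_force: [-0.7, 0.9, 5.3]
grip_width: 0.0419
```

View pics/w3.png

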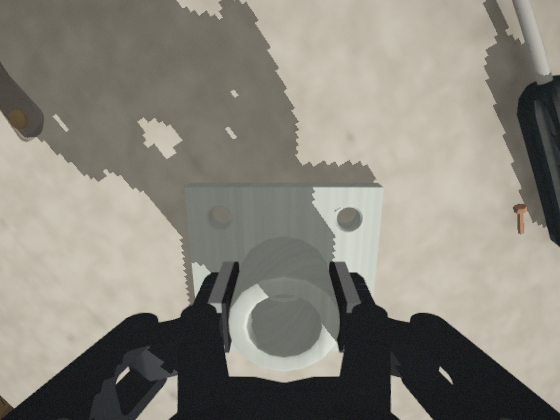

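```bash
python3 -m inch '0 0 0 0 -10 0 1;0 0 0 0 -35 0 1;0 0 0 0 -35 0 1;0 0 0 0 -40 0 1;0 0 0 0 -40 0 1;0 0 0 0 0 0 1;0 0 0 0 0 0 1'
python3 - <<'E'
from h import *
c=bot.camera('wrist');cv2.imwrite('pics/w4.png',c['color'])
E
```

```text
clock: 7.1
eef_pos: [0.5029, -0.1595, 0.1715]
tool_rot: [-0.681, 0.192, -0.19, 0.681]
ft_force: [-0.4, -0.4, -6.3]
grip_width: 0.0416
```

View pics/w4.png

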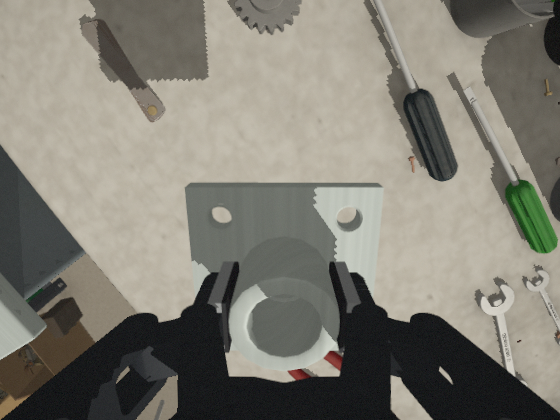

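The flange is held level, with its holes at (221,216) and (349,217). Next I move to where the hub is in view ahead of the flange.

```bash
python3 -m inch '0 7.5 0 0 0 0 1;0 0 0 -43 0 23.7 1;0 0 0 -43 0 23.7 1;0 0 0 -43 0 23.7 1;0 0 0 -43 0 23.7 1;0 0 0 -43 0 23.7 1;0 0 0 -43 0 23.7 1;0 0 0 0 0 0 1;0 0 0 0 0 0 1'
python3 - <<'E'
from h import *
c=bot.camera('wrist');cv2.imwrite('pics/w5.png',c['color'])
o=bot.get_obs();print(R.from_quat(o['tool_rot']).as_matrix().round(4),o['joint_pos'])
for n,z in (('hub_face',.042),('stand',0)):
  for r in bot.spot_point(n,'wrist'):print(n,r['conf'],r['point'],px2w(c,*r['point'],z))
E
```

```text
clock: 8.28
eef_pos: [0.3916, 0.1126, 0.172]
tool_rot: [0.668, -0.236, 0.234, -0.666]
ft_force: [0.5, 0.4, -4.5]
grip_width: 0.0423
[[ 0.7783 -0.0021  0.6279]
 [-0.6279 -0.001   0.7783]
 [-0.001  -1.     -0.0021]] [ 2.78933161e-01  9.93914528e-02 -3.26553769e-01  1.14716298e+00
 -4.01332424e-04  2.52863229e+00]
hub_face 0.59 [283.1, 55.0] [0.46409854 0.20315792 0.042     ]
hub_face 0.38 [382.5, 240.9] [0.43777197 0.03089346 0.042     ]
stand 0.86 [285.6, 60.6] [0.46629533 0.20260497 0.        ]
```

View pics/w5.png

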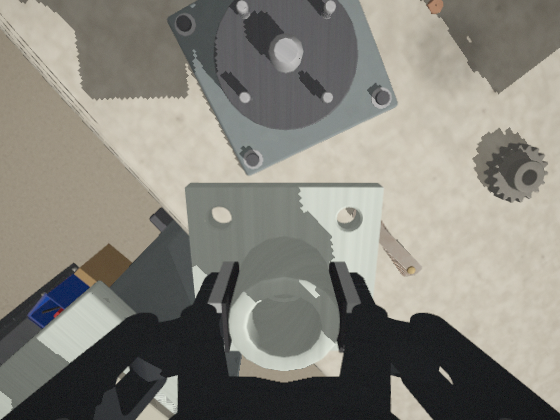

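Run:
```python
import cv2
im=cv2.imread('pics/w5.png')
cv2.imwrite('pics/w5c.png',cv2.resize(im[0:115,220:350],None,fx=5,fy=5,interpolation=cv2.INTER_CUBIC))
cv2.imwrite('pics/w5d.png',cv2.resize(im[175:240,180:390],None,fx=3.8,fy=3.8,interpolation=cv2.INTER_CUBIC))
```

```text
(no output)
```

View pics/w5c.png

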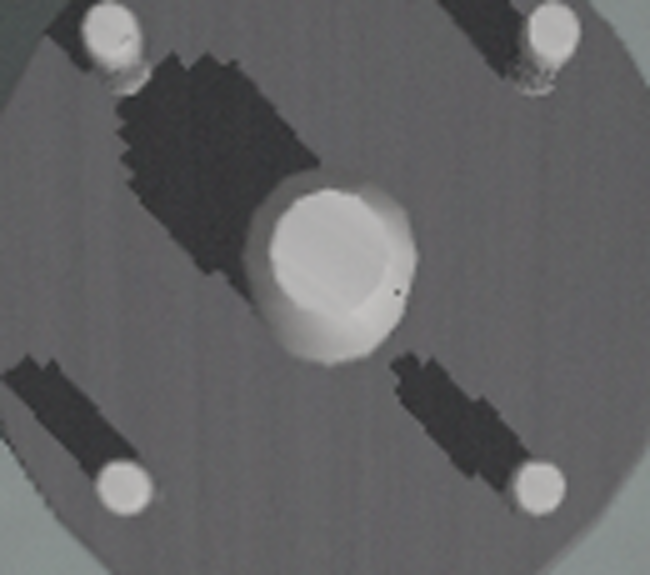

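View pics/w5d.png

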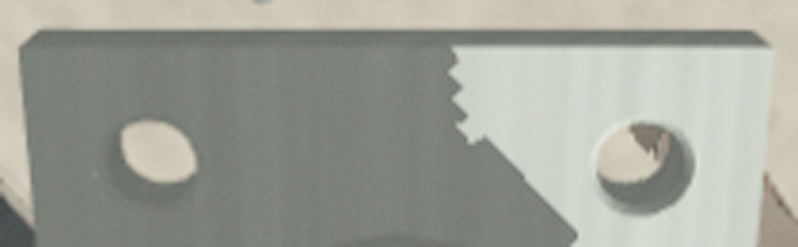

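Run:
```python
from h import *
c=bot.camera('wrist');o=bot.get_obs();M=R.from_quat(o['tool_rot']).as_matrix();t=o['eef_pos']
f=lambda u,v,z:1000*M.T@(px2w(c,u,v,z)-t)
S=np.array([f(*p,.062) for p in [(241.8,6.4),(330.4,6.4),(327.4,97),(244.4,97.2)]])
print(S.round(1),'mean',S.mean(0),'pilot',f(285.8,50,.07))
for i,j in((0,1),(3,2),(3,0),(2,1)):
  d=S[j]-S[i];print('stud ang xz',np.degrees(np.arctan2(d[2],d[0])),np.linalg.norm(d))
zt=t[2]-.0038
for p in [(219.9,217.5),(349.4,218.3),(185,187),(382.4,187)]:print('fl',f(*p,zt).round(2))
```

```text
[[-28.2 110.7 145.1]
 [ 31.8 110.7 145. ]
 [ 31.5 110.8  85.5]
 [-28.1 110.8  85.4]] mean [  1.76751127 110.74916727 115.26072579] pilot [  1.57675623 102.74875744 115.81934493]
stud ang xz -0.035755183057361827 60.01084492955738
stud ang xz 0.0843282500662076 59.66533748989019
stud ang xz 90.0547262421895 59.60642474351945
stud ang xz 89.72197915498099 59.481832653651715
fl [-29.24   3.79  30.56]
fl [30.26  3.76 30.11]
fl [-44.12   3.78  44.99]
fl [44.27  3.74 44.9 ]
```

Hub studs and flange already match in yaw to within about 0.1°. The remaining offset is about dx 1.4, dz 115.2 mm.

```bash
python3 -m inch '0 0 0 1.4 0 40 1;0 0 0 0 0 40 1;0 0 0 0 0 35 1;0 0 0 0 0 0 1;0 0 0 0 35 0 1;0 0 0 0 35 0 1;0 0 0 0 6 0 1;0 0 0 0 0 0 1;0 0 0 0 0 0 1'
python3 - <<'E'
from h import *
c=bot.camera('wrist');cv2.imwrite('pics/w6.png',c['color'])
o=bot.get_obs();print(R.from_quat(o['tool_rot']).as_matrix().round(4),o['eef_pos'])
M=R.from_quat(o['tool_rot']).as_matrix()
c=bot.camera('scene');im=c['color'];cv2.imwrite('pics/s6.png',cv2.resize(im[190:330,170:320],None,fx=4,fy=4,interpolation=cv2.INTER_CUBIC))
E
```

```text
clock: 9.6
eef_pos: [0.4672, 0.2017, 0.099]
tool_rot: [-0.666, 0.235, -0.236, 0.668]
ft_force: [-0.2, 0.0, -5.4]
grip_width: 0.0421
[[ 0.7784  0.0031  0.6278]
 [-0.6278  0.0013  0.7784]
 [ 0.0016 -1.      0.0029]] [0.46710265 0.20180868 0.09899286]
```

View pics/w6.png

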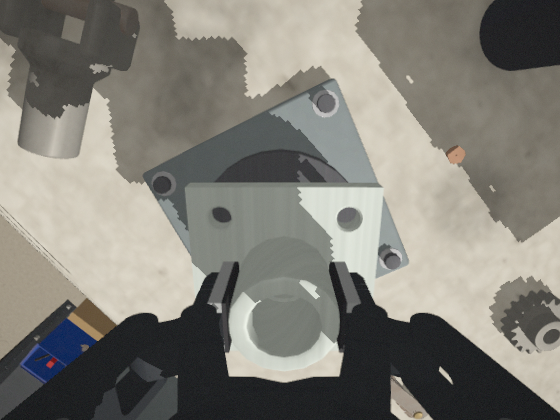

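View pics/s6.png

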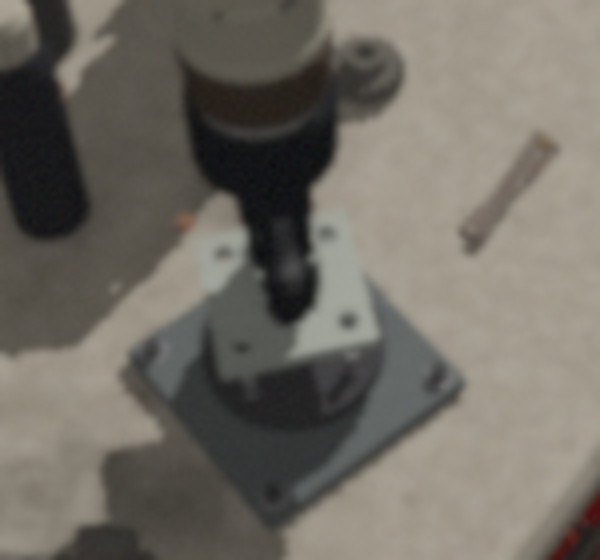

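```bash
python3 -m inch '0 0 0 0 0 0 1;0 0 0 0 0 0 1;0 0 0 0 0 0 1;0 0 0 0 0 0 1'
python3 - <<'E'
from h import *
for i in range(3):
  c=bot.camera('wrist');o=bot.get_obs();E=np.array(c['extrinsics']);print(o['eef_pos'],-E[:3,:3].T@E[:3,3],R.from_quat(o['tool_rot']).as_matrix()[2])
im=c['color']
cv2.imwrite('pics/w7.png',cv2.resize(im[70:280,140:420],None,fx=2.85,fy=2.85,interpolation=cv2.INTER_CUBIC))
E
```

```text
clock: 10.2
eef_pos: [0.4658, 0.2015, 0.0973]
tool_rot: [0.667, -0.235, 0.235, -0.667]
ft_force: [-0.6, 0.9, -5.5]
grip_width: 0.0421
[0.46574662 0.20147701 0.09725271] [0.51611383 0.26360448 0.23884665] [-1.00446615e-04 -9.99999984e-01 -1.49471266e-04]
[0.46576524 0.20145911 0.09724112] [0.51611839 0.26359612 0.2388226 ] [-4.25729784e-05 -9.99999989e-01 -1.40722252e-04]
[0.46573622 0.2014727  0.09722286] [0.51612502 0.26358915 0.23881176] [-1.20051525e-04 -9.99999976e-01 -1.80797525e-04]
```

View pics/w7.png

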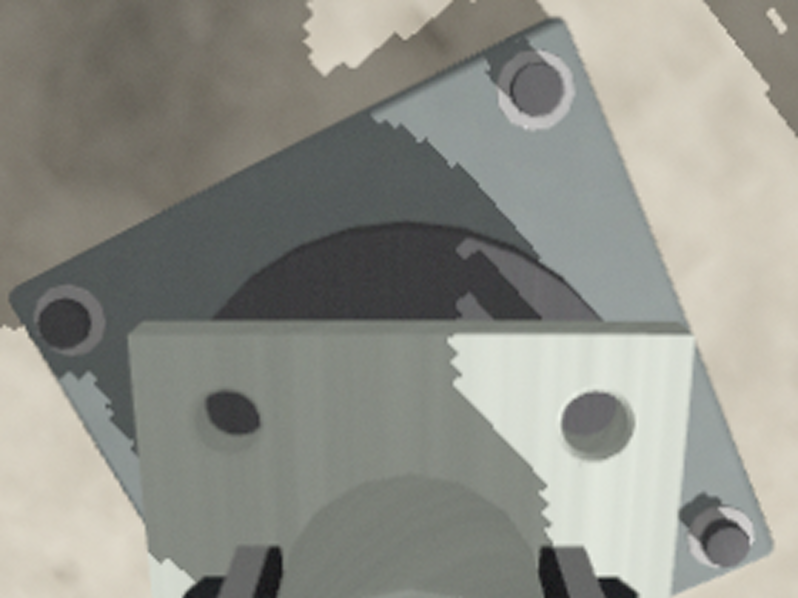

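Now that it has settled, the flange centre is about (0.466, 0.2015), against the hub estimate of (0.4652, 0.2013). I'm lowering gently.

```bash
python3 -m inch '0 0 0 -0.4 5 -0.3 1;0 0 0 0 5 0 1;0 0 0 0 2 0 1;0 0 0 0 2 0 1;0 0 0 0 0 0 1;0 0 0 0 0 0 1'; python3 -m inch '0 0 0 0 1 0 1;0 0 0 0 1 0 1;0 0 0 0 1 0 1;0 0 0 0 0 0 1;0 0 0 0 0 0 1;0 0 0 0 0 0 1'
```

```text
clock: 11.1
eef_pos: [0.4654, 0.2015, 0.0834]
tool_rot: [-0.667, 0.235, -0.235, 0.667]
ft_force: [-0.1, -0.2, -4.6]
grip_width: 0.0419
clock: 11.85
eef_pos: [0.4653, 0.2015, 0.0804]
tool_rot: [-0.667, 0.235, -0.235, 0.667]
ft_force: [-0.1, -0.2, -5.3]
grip_width: 0.0419
```

```bash
python3 -m inch '0 0 0 0 1 0 1;0 0 0 0 1 0 1;0 0 0 0 0 0 1;0 0 0 0 0 0 1'; python3 -m inch '0 0 0 0 1 0 1;0 0 0 0 1 0 1;0 0 0 0 0 0 1;0 0 0 0 0 0 1'
```

```text
clock: 12.35
eef_pos: [0.4653, 0.2015, 0.0783]
tool_rot: [0.667, -0.235, 0.235, -0.667]
ft_force: [0.4, 0.3, -5.0]
grip_width: 0.0418
clock: 12.85
eef_pos: [0.4653, 0.2015, 0.0763]
tool_rot: [-0.667, 0.235, -0.235, 0.667]
ft_force: [-0.8, 0.0, -5.6]
grip_width: 0.0417
```

```bash
python3 -m inch '0 0 0 0 1 0 1;0 0 0 0 0.5 0 1;0 0 0 0 0 0 1;0 0 0 0 0 0 1';python3 -m inch '0 0 0 0 0.5 0 1;0 0 0 0 0.5 0 1;0 0 0 0 0 0 1;0 0 0 0 0 0 1'
python3 - <<'E'
from h import *
c=bot.camera('wrist');im=c['color']
cv2.imwrite('pics/w8.png',cv2.resize(im[130:270,170:400],None,fx=3.4,fy=3.4,interpolation=cv2.INTER_CUBIC))
E
```

```text
clock: 13.35
eef_pos: [0.4653, 0.2015, 0.0748]
tool_rot: [-0.667, 0.235, -0.235, 0.667]
ft_force: [-0.7, -1.1, -5.5]
grip_width: 0.042
clock: 13.85
eef_pos: [0.4653, 0.2015, 0.0738]
tool_rot: [0.667, -0.235, 0.235, -0.667]
ft_force: [-0.1, -0.7, -5.0]
grip_width: 0.0422
```

View pics/w8.png

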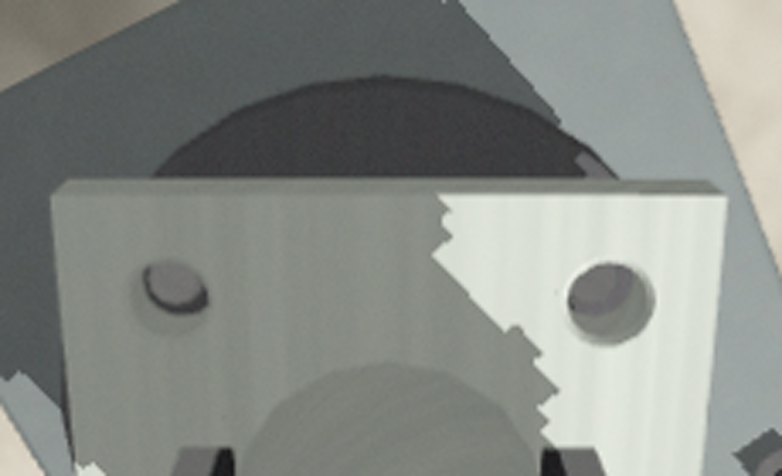

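The wrist crop shows the stud tips inside both visible holes, near (178,285) and (605,290), and there is no contact force. I'm continuing down.

```bash
python3 -m inch '0 0 0 0 1 0 1;0 0 0 0 1 0 1;0 0 0 0 0 0 1;0 0 0 0 0 0 1';python3 -m inch '0 0 0 0 1 0 1;0 0 0 0 1 0 1;0 0 0 0 1 0 1;0 0 0 0 0 0 1;0 0 0 0 0 0 1';python3 -m inch '0 0 0 0 1.5 0 1;0 0 0 0 1.5 0 1;0 0 0 0 1 0 1;0 0 0 0 0 0 1;0 0 0 0 0 0 1'
```

```text
clock: 14.4
eef_pos: [0.4653, 0.2015, 0.0718]
tool_rot: [0.667, -0.235, 0.235, -0.667]
ft_force: [0.4, 0.2, -5.9]
grip_width: 0.0418
clock: 15.02
eef_pos: [0.4653, 0.2015, 0.0688]
tool_rot: [-0.667, 0.235, -0.235, 0.667]
ft_force: [0.2, 0.1, -4.7]
grip_width: 0.0419
clock: 15.65
eef_pos: [0.4653, 0.2015, 0.0648]
tool_rot: [0.667, -0.235, 0.235, -0.667]
ft_force: [-0.1, -0.2, -4.3]
grip_width: 0.0418
```

```bash
python3 -m inch '0 0 0 0 1.5 0 1;0 0 0 0 1.5 0 1;0 0 0 0 1 0 1;0 0 0 0 0 0 1;0 0 0 0 0 0 1';python3 -m inch '0 0 0 0 1.5 0 1;0 0 0 0 1 0 1;0 0 0 0 1 0 1;0 0 0 0 0 0 1;0 0 0 0 0 0 1';python3 -m inch '0 0 0 0 0.5 0 1;0 0 0 0 0.5 0 1;0 0 0 0 0 0 1;0 0 0 0 0 0 1'
```

```text
clock: 16.27
eef_pos: [0.4653, 0.2015, 0.0608]
tool_rot: [-0.667, 0.235, -0.235, 0.667]
ft_force: [0.0, -0.7, -4.9]
grip_width: 0.0419
clock: 16.9
eef_pos: [0.4653, 0.2015, 0.0573]
tool_rot: [-0.667, 0.235, -0.235, 0.667]
ft_force: [0.6, 0.6, -4.2]
grip_width: 0.0417
clock: 17.4
eef_pos: [0.4653, 0.2015, 0.0563]
tool_rot: [-0.667, 0.235, -0.235, 0.667]
ft_force: [-0.1, 1.1, -4.6]
grip_width: 0.0416
```

```bash
python3 -m inch '0 0 0 0 0.4 0 1;0 0 0 0 0 0 1;0 0 0 0 0 0 1';python3 -m inch '0 0 0 0 0.4 0 1;0 0 0 0 0 0 1;0 0 0 0 0 0 1'
```

```text
clock: 17.77
eef_pos: [0.4653, 0.2015, 0.0559]
tool_rot: [-0.667, 0.235, -0.235, 0.667]
ft_force: [-0.7, -0.8, -4.9]
grip_width: 0.042
clock: 18.15
eef_pos: [0.4653, 0.2015, 0.0558]
tool_rot: [-0.667, 0.235, -0.235, 0.667]
ft_force: [-1.5, -0.7, -0.7]
grip_width: 0.0416
```

Contact came at TCP z 0.0558, exactly the predicted seat height. I'm releasing.

```bash
python3 -m inch '0 0 0 0 0 0 0;0 0 0 0 0 0 0;0 0 0 0 0 0 0;0 0 0 0 0 0 0;0 0 0 0 0 0 0;0 0 0 0 0 0 0';python3 -m inch '0 0 0 0 -10 0 0;0 0 0 0 -30 0 0;0 0 0 0 -40 0 0;0 0 0 0 -40 0 0;0 0 0 0 0 0 0;0 0 0 0 0 0 0;0 0 0 0 0 0 0'
python3 - <<'E'
from h import *
c=bot.camera('wrist');cv2.imwrite('pics/w9.png',c['color'])
E
```

```text
clock: 18.9
eef_pos: [0.4653, 0.2015, 0.0555]
tool_rot: [-0.667, 0.235, -0.235, 0.667]
ft_force: [-0.6, 0.9, 0.7]
grip_width: 0.0852
clock: 19.77
eef_pos: [0.4644, 0.2011, 0.1743]
tool_rot: [0.667, -0.236, 0.235, -0.666]
ft_force: [-0.2, 0.6, -0.4]
grip_width: 0.0854
```

View pics/w9.png

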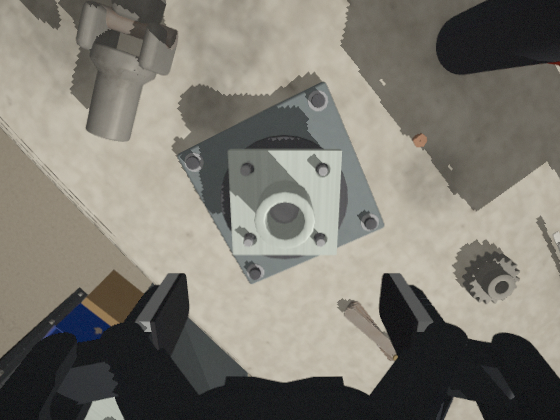

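All four studs stand up through the holes, at (247,169), (322,169), (249,239) and (320,239). As a quick height check, the plate should measure 90 mm at z = 0.052.

```bash
python3 - <<'E'
from h import *
c=bot.camera('wrist')
P=[(228,150),(341.5,150),(337.5,255),(233,255)]
for z in(.052,.062):
  W=[px2w(c,*p,z) for p in P];print(z,[round(1000*np.linalg.norm(W[i]-W[i-1]),1) for i in range(4)],np.mean(W,0))
E
python3 - <<'E'
from h import *
print(bot.get_obs()['joint_vel'].round(4)); print(bot.job_done())
E
```

```text
0.052 [np.float64(90.3), np.float64(89.0), np.float64(90.3), np.float64(90.6)] [0.46574982 0.2010081  0.052     ]
0.062 [np.float64(86.9), np.float64(85.7), np.float64(86.9), np.float64(87.1)] [0.46762304 0.20337317 0.062     ]
[ 0.0005 -0.0003  0.0041  0.0003 -0.0001  0.0012]
the job is handed in; nothing more can be done
None
```

The flange is on the hub over the pilot and all four studs, released, and I handed the job in at about 20 s. `job_done` reports no verdict, so this rests on my own checks.

I gripped the flange by its boss square to its sides, turned it 7.5° to match the studs, and lowered it in steps of 0.4–5 mm.

- **Contact force:** wrist readings were taken only at the end of each move. Nothing showed above the flange's own weight until it seated, and the reading there changed by only about 4 N.
- **Seating:** contact came at TCP z = 0.0558 m, where full seating was predicted.
- **Last picture:** all four studs stand through the holes. The plate sides measure 89–91 mm when taken at the seated height, which fits the real 90 mm. Taken 10 mm higher, they come out at about 86–87 mm.
- **Centring:** the flange centre came out within about 1 mm of the hub position measured with the wrist camera.
- **Disagreement:** the top and scene cameras put the hub 3–5 mm away from the wrist camera's value. The top camera was off by much the same at the flange, so I went by the wrist camera, and the free fit over pilot and studs agreed with it.
- **Bystanders:** I did not measure their positions again afterwards. The arm passed well above them and I saw no sign of contact.

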